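# Clear the sawn profile offcuts off the rig's base plate

### The arm

A 7-joint arm with a two-finger parallel gripper is mounted at the origin on the work surface. World frame = base frame: x ahead of the robot, y to its left, z up, the work surface at z = 0. Lengths are in m, angles in rad, forces in N, time in s.
With the tool pointing down it reaches from about 0.425 to 0.875 m from the base axis. Payload 4.7 kg.
Tool frame: the origin (TCP) lies midway between the tips of the shut fingers; the grasp point (between the pads) lies robot.grip_point_offset behind it (robot.grip_point_offset is the distance from the TCP to the grasp point, in m); z points along the fingers, y is the line along which they close (so a half turn about z gives the same grasp; the last joint's range is limited). The gripper opens to 87 mm and grips with 3 to 60 N. Pads are 19 mm wide; open, the fingers measure 117 mm over their backs; the gripper's body (75 mm by 190 mm) begins 51 mm behind the grasp point.
Start: joints at [-1.274, 0.321, -0.07, 1.45, 0.023, 1.371, -0.057], TCP at [0.181, 0.624, 0.223] pointing down, gripper open.
Joint ranges: [-2.86, 2.86], [-0.3, 2.09], [-1.38, 1.24], [0.06, 2.45], [-1.56, 4.7], [0.09, 2.05], [-2.69, 2.69]. Speed limits (rad/s): [2.57, 2.57, 3.14, 3.14, 3.14, 3.14, 3.14].

### API

Orientations are given as a unit quaternion [x, y, z, w].
In Python, from plant import robot, optics gives the robot as it stands. The module is installed in compiled form; this text tells all that it offers.
- The arm moves only by the tool move_arm, never from a script. Its argument "commands" is text: rows parted by semicolons, each of 7 numbers parted by spaces: the closure in counts, from 0 (fully open) to 255 (shut), then the shift along the tool's x, y, z in m, then the turn, a rotation vector about the tool's x, y, z in degrees. A call has 1 to 12 rows; each row shifts and turns the commanded pose from where the row before left it, along the tool's axes as they then stand; what a row does not reach is not made up. A row lasts 1/10 s, in which the tool goes at most 50 mm and 8.59 degrees, less where a joint would pass 70% of its speed; a pose out of reach is approached as far as the arm can. A call is refused whole if a number of a shift passes 0.05 or a number of a turn 8.59, either way. A call with a gripper value outside its range is refused whole. The fingers move at their own pace and stop on an object; the grip force is fixed at half the most. Time passes only in rows, so rows that do not move let the fingers close. It gives the time, the measured TCP pose, the force, the opening and the grip force at its end, in the units of the state.
- robot.observe(): the state, without advancing time (a new reading comes with each control period).
- optics.snapshot(name): name is "side" or "top"; returns the picture (480x640x3 uint8, red, green, blue); there is no depth.
- optics.get_calibration(name): a dict with "vertical_fov" (degrees; the focal length in pixels is half the picture's height over the tangent of half this angle, whatever the lens; pixels are square), "cx", "cy" (the principal point, pixels), "D" ([k1, k2, p1, p2, k3] as OpenCV has them; the pictures are not rectified), "eye" and "orientation" of the camera in the world. Camera axes: x right, y down, z forward; pixel columns grow to the right and rows downward; lengths in m; the calibration is good to about 2 mm. A picture is of the moment at which its call begins. get_calibration takes no time and is no camera call.
- robot.finish_job(): hands the job in; it is judged then, once.
The state is a dict: "clock": time; "joints": joint angles; "qvel": joint speeds; "joint_efforts": joint torques, N m; "tcp_pos": TCP position; "tcp_rot": TCP orientation; "force": force on the tool from outside, world axes, zero at the start; "moment": the same for the moment, N m; "width": finger opening in m; "grip_force": force on a finger pad.
Only numpy, scipy, OpenCV 4.12 (cv2) and the standard library are available. Lean on these libraries where they do the work, as an engineer would, in place of code of your own. Each camera call takes 0.05 s, during which the arm holds its last target. There are 200 camera calls.

### The job

Clear the two black aluminium-profile offcuts off the base plate of the positioning rig and drop them into the red scrap bin. The silver profile piece is still needed: leave it where it lies.

Things in the scene. Friction and masses are not known exactly. Their poses are not given: they have to be found in the camera images.
- offcut_long_mid (a point): Centre of the longer offcut of black T-slot profile with bright sawn ends: a square bar 30 mm wide (x), 60 mm long (y), 30 mm high (z), about 60 g; z up. Lies on the rig's aluminium base plate (300 x 400 mm, top face 18 mm above the table), this centre 33 mm above the table, its length within 45 degrees of left-right.
- offcut_short_mid (a point): Centre of the shorter offcut of black T-slot profile with bright sawn ends: a square bar 30 mm wide (x), 44 mm long (y), 30 mm high (z), about 44 g; z up. Lies on the same plate, also within 45 degrees of left-right. Along the plate's near edge (robot side), 90 mm or more from the bars' centres, stands a fixed stage with knobs, top 124 mm above the table.
- silver_piece_mid (a point): Centre of a good piece of bare silver T-slot profile, to be left alone: a square bar 30 mm wide (x), 52 mm long (y), 30 mm high (z), about 52 g; z up. Lies on the same plate, also within 45 degrees of left-right. The three bars are at least 88 mm apart, centre to centre.
- scrap_bin: Red open-topped scrap bin, fixed to the table left or right of the plate (a blue parts tray, 60 mm high, is on the other side). 160 x 160 mm outside, 90 mm high, walls and floor 5 mm thick. Origin: centre of its underside, on the table; x and y run along its sides, z up.

How it is judged:
At the end, for the whole second after the job is handed in: Both black offcuts lie at rest inside the red scrap bin (centres within its walls and below its rim), and the silver piece is within 15 mm of where it started (x of offcut_long_mid in the frame of scrap_bin between -0.075 and 0.075 m and y of offcut_long_mid in the frame of scrap_bin between -0.075 and 0.075 m and z of offcut_long_mid in the frame of scrap_bin between 0 and 0.085 m and x of offcut_short_mid in the frame of scrap_bin between -0.075 and 0.075 m and y of offcut_short_mid in the frame of scrap_bin between -0.075 and 0.075 m and z of offcut_short_mid in the frame of scrap_bin between 0 and 0.085 m and linear speed of each of offcut_long, offcut_short below 0.03 m/s and distance of silver_piece_mid from where it was at the start of the episode below 0.015 m); the robot touches nothing.
It fails at once if the silver piece is moved by more than 15 mm (distance of silver_piece_mid from where it was at the start of the episode above 0.015 m).
It also fails if it takes over 51 s, if anything falls off the work surface, if the arm or the gripper's body presses on something with over 40 N, if the wrist force passes 120 N, or if a joint passes its speed limit or range.

## Working session

There is one attempt and no reset: what is moved stays moved. The work goes in short steps, Python scripts to look and compute and a tool call to move; the robot and the scene stay as the last step left them, time stands still between calls to the robot, and variables do not carry over. Pictures are saved under pics/ and viewed, at most 10 in all, crops included, and the job is handed in when it is done.

Besides the shell and the picture viewer there is one more tool, called after "Request:" by a JSON object that holds its "method" and its "body", one argument or row to a line. move_arm: Moves the arm, as the interface text tells. Its arguments: {"type":"object","properties":{"commands":{"type":"string"}},"required":["commands"]}

```bash
mkdir -p pics; python3 - <<'E'
from plant import robot, optics
import cv2
for n in("top","side"):
    im=optics.snapshot(n); cv2.imwrite(f"pics/{n}0.png",im[:,:,::-1]); print(n,optics.get_calibration(n))
s=robot.observe(); print(s, robot.grip_point_offset)
E
```

```text
top {'vertical_fov': 47.3309592871671, 'cx': 318.52826245507623, 'cy': 237.73032436392424, 'D': array([-0.12951955,  0.        ,  0.        ,  0.        ,  0.        ]), 'eye': array([0.27493109, 0.0286786 , 1.34838705]), 'orientation': array([ 0.71178555, -0.6946958 ,  0.07448607, -0.07218658])}
side {'vertical_fov': 57.33456250620685, 'cx': 322.1443626693579, 'cy': 247.0222234733051, 'D': array([-0.04978805,  0.        ,  0.        ,  0.        ,  0.        ]), 'eye': array([0.28580201, 0.64280521, 0.57931165]), 'orientation': array([-0.18737157,  0.87847321, -0.42959458,  0.09287202])}
{'clock': 0.1, 'joints': array([-1.27388862,  0.32173486, -0.07007623,  1.45154995,  0.02260164,
        1.37078957, -0.05688169]), 'qvel': array([-0.00017605, -0.00218344, -0.0003672 , -0.00242375,  0.00059319,
        0.00186156,  0.00065788]), 'joint_efforts': array([-6.05220011e-04, -4.92573845e+01, -4.06088233e-01, -3.13402963e+01,
       -6.41906122e-02,  3.93961603e-02,  5.44199122e-05]), 'tcp_pos': array([0.18129959, 0.62369302, 0.22158145]), 'tcp_rot': array([ 1.40914055e-01,  9.90021470e-01, -8.44568484e-04, -7.11999895e-05]), 'force': array([ 1.02658936,  0.32870752, -1.01263664]), 'moment': array([ 0.0166902 , -0.02577387, -0.02416156]), 'grip_force': 0.0, 'width': 0.08699188064436258} 0.0187
```

View pics/top0.png

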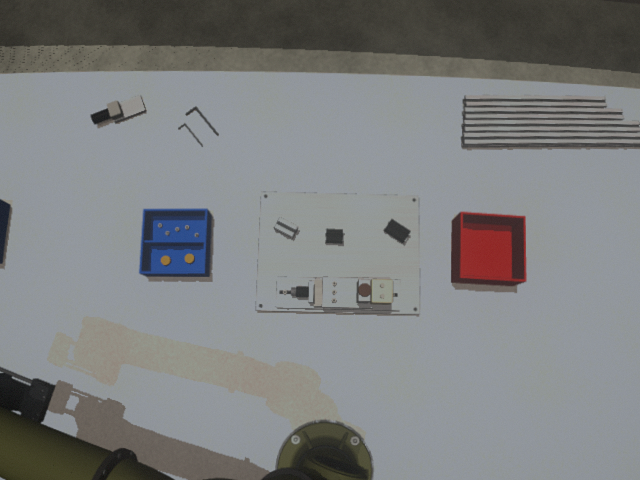

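View pics/side0.png

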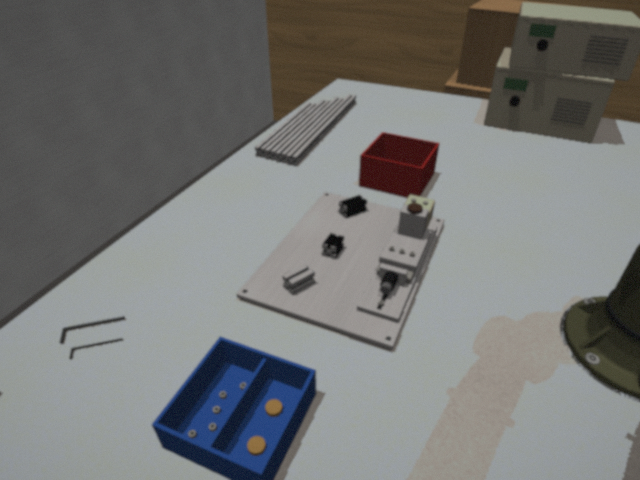

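The top view shows the red bin at about (488,249), the short black bar at (334,237), the long one at (397,230) and the silver piece at (286,228). The stage sits at rows 278–308. In the side view the black bars are at (333,244) and (352,206).

```bash
cat > h.py <<'E'
import numpy as np, cv2
from plant import robot, optics
from scipy.spatial.transform import Rotation as R
def cal(n):
    c=optics.get_calibration(n); f=240/np.tan(np.radians(c["vertical_fov"]/2))
    return np.array([[f,0,c["cx"]],[0,f,c["cy"]],[0,0,1]]),c["D"],c["eye"],R.from_quat(c["orientation"])
def ray(n,uv,z):
    K,D,e,r=cal(n); p=cv2.undistortPoints(np.float64(uv).reshape(-1,1,2),K,D)[:,0]
    d=r.apply(np.c_[p,np.ones(len(p))]); return e+d*((z-e[2])/d[:,2])[:,None]
def proj(n,P):
    K,D,e,r=cal(n); q=r.inv().apply(np.atleast_2d(P)-e); return cv2.projectPoints(q,np.zeros(3),np.zeros(3),K,D)[0][:,0]
E
python3 - <<'E'
from h import *
def blobs(n,m,z,amin=25):
    k,l,st,c=cv2.connectedComponentsWithStats(m.astype(np.uint8))
    for i in range(1,k):
        if st[i,4]<amin: continue
        pts=np.argwhere(l==i)[:,::-1]; w=ray(n,pts,z)[:,:2].astype(np.float32)
        print(n,st[i],c[i].round(1),ray(n,c[i],z)[0].round(4),"minrect",[np.round(a,3) for a in cv2.minAreaRect(w)])
t=cv2.imread("pics/top0.png"); s=cv2.imread("pics/side0.png")
g=t.max(2); m=np.zeros(g.shape,bool); m[205:262,268:415]=g[205:262,268:415]<90; blobs("top",m,.044)
h=cv2.cvtColor(t,cv2.COLOR_BGR2HSV); m=((h[...,0]<10)|(h[...,0]>170))&(h[...,1]>150)&(h[...,2]>60); blobs("top",m,.09,500)
g=s.max(2); m=np.zeros(g.shape,bool); m[190:290,280:372]=g[190:290,280:372]<75; blobs("side",m,.033)
# plate corners
print("plate",ray("top",[[262,192],[419,195],[419,314],[257,311]],.018).round(3))
print("silver",ray("top",[286.5,228],.045).round(3), "stage",ray("top",[[277,278],[398,279]],.05).round(3))
crop=np.hstack([cv2.resize(t[195:265,265:425],(800,350),interpolation=2)]); c2=cv2.resize(s[190:295,270:450],(800,250*800//800),interpolation=2)
cv2.imwrite("pics/c1.png",np.vstack([crop,c2]))
E
```

```text
top [384 219  26  25 346] [396.7 231.1] [ 0.5715 -0.1634  0.044 ] minrect [array([ 0.571, -0.164]), array([0.058, 0.038]), np.float64(56.633)]
top [277 222  21  17  69] [288.5 228.6] [0.5709 0.1016 0.044 ] minrect [array([0.567, 0.109]), array([0.053, 0.025]), np.float64(69.741)]
top [274 228  17  10  27] [282.5 233.2] [0.559  0.1159 0.044 ] minrect [array([0.56 , 0.118]), array([0.045, 0.004]), np.float64(61.976)]
top [326 229  18  15 245] [334.  236.3] [ 0.5545 -0.0099  0.044 ] minrect [array([ 0.555, -0.011]), array([0.035, 0.042]), np.float64(1.42)]
top [ 460  213   66   69 2762] [487.  252.9] [ 0.5134 -0.3722  0.09  ] minrect [array([ 0.529, -0.387]), array([0.159, 0.159]), np.float64(87.714)]
side [340 196  26  21 400] [352.6 206.2] [ 0.5729 -0.1666  0.033 ] minrect [array([ 0.573, -0.168]), array([0.079, 0.062]), np.float64(55.625)]
side [323 234  21  24 355] [333.1 245.7] [ 0.5558 -0.0111  0.033 ] minrect [array([ 0.556, -0.013]), array([0.039, 0.077]), np.float64(20.805)]
side [285 274  30  16 233] [300.  283.4] [0.5669 0.1175 0.033 ] minrect [array([0.569, 0.116]), array([0.055, 0.035]), np.float64(38.226)]
plate [[ 0.67   0.174  0.018]
 [ 0.673 -0.225  0.018]
 [ 0.372 -0.221  0.018]
 [ 0.37   0.172  0.018]]
silver [[0.572 0.106 0.045]] stage [[ 0.448  0.125  0.05 ]
 [ 0.452 -0.165  0.05 ]]
```

View pics/c1.png

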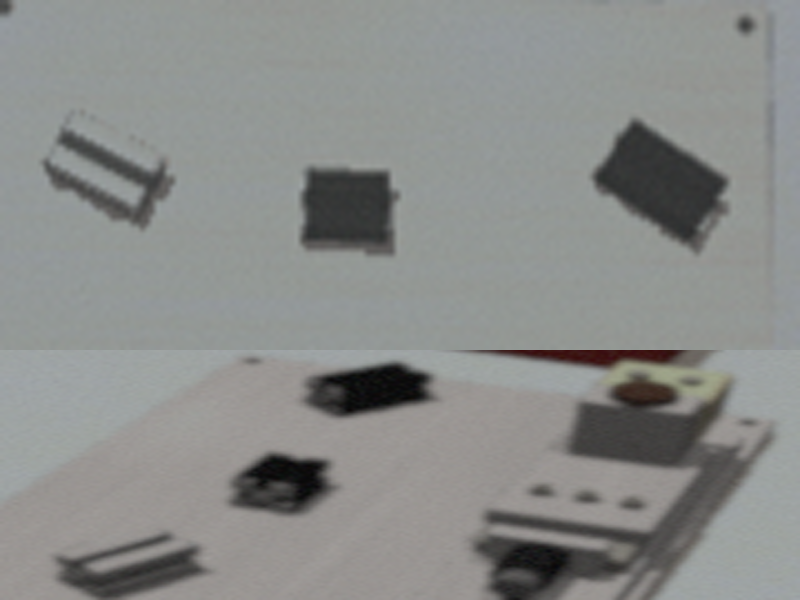

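The short bar is at about (0.556, −0.011), with its length along 91°. The long bar is at about (0.573, −0.165), length along 57°. The bin centre is (0.529, −0.387). The sizes match what was given, and both views agree. I'll grip both bars across their ends, so the 190 mm gripper body runs along the stage and not into it.

Request:
{"method": "move_arm", "body": {
  "commands": "0 -0.0336 -0.0316 0 0 0 0;0 -0.0336 -0.0316 0 0 0 0;0 -0.0336 -0.0316 0 0 0 0;0 -0.0336 -0.0316 0 0 0 0;0 -0.0336 -0.0316 0 0 0 0;0 -0.0336 -0.0316 0 0 0 0;0 -0.0336 -0.0316 0 0 0 0;0 -0.0336 -0.0316 0 0 0 0;0 -0.0336 -0.0316 0 0 0 0;0 -0.0336 -0.0316 0 0 0 0;0 -0.0336 -0.0316 0 0 0 0;0 -0.0336 -0.0316 0 0 0 0"
}}

```text
clock: 1.3
tcp_pos: [0.4632, 0.1457, 0.2224]
tcp_rot: [0.141, 0.99, 0.0, -0.0]
force: [0.3, -0.2, 0.4]
width: 0.0869
grip_force: 0.0
```

Request:
{"method": "move_arm", "body": {
  "commands": "0 -0.0336 -0.0316 0 0 0 0;0 -0.0336 -0.0316 0 0 0 0;0 -0.0336 -0.0316 0 0 0 0;0 -0.0336 -0.0316 0 0 0 0;0 0 0 0.02 0 0 -5.9;0 0 0 0.02 0 0 -5.9;0 0 0 0.02 0 0 -5.9;0 0 0 0 0 0 0;0 0 0 0 0 0 0"
}}

```text
clock: 2.2
tcp_pos: [0.5564, -0.0113, 0.1626]
tcp_rot: [-0.012, 1.0, -0.0, -0.0]
force: [0.1, -0.4, -0.4]
width: 0.0868
grip_force: 0.0
```

```bash
cat > st.py <<'E'
from h import *
import sys
s=robot.observe(); p=s["tcp_pos"]; r=R.from_quat(s["tcp_rot"]); M=r.as_matrix()
print(s["clock"].__round__(2),p.round(4),"yang",np.degrees(np.arctan2(M[1,1],M[0,1])).round(1),"z",M[:,2].round(3),"w",round(s["width"],4),s["force"].round(1),"j",s["joints"].round(2))
if len(sys.argv)>3:
    print("tool delta",r.inv().apply(np.array(sys.argv[1:4],float)-p).round(4))
E
python3 st.py .556 -.011 .023
```

```text
2.2 [ 0.5564 -0.0113  0.1626] yang 91.4 z [-0.001 -0.    -1.   ] w 0.0868 [ 0.1 -0.4 -0.4] j [-0.52  0.17  0.54  1.78 -0.09  1.21  1.65]
tool delta [0.0003 0.0004 0.1396]
```

Request:
{"method": "move_arm", "body": {
  "commands": "0 0 0 0.025 0 0 0;0 0 0 0.025 0 0 0;0 0 0 0.025 0 0 0;0 0 0 0.025 0 0 0;0 0 0 0.02 0 0 0;0 0 0 0.01 0 0 0;0 0 0 0.008 0 0 0;0 0 0 0 0 0 0;0 0 0 0 0 0 0"
}}

```text
clock: 3.1
tcp_pos: [0.5575, -0.0113, 0.0256]
tcp_rot: [-0.013, 1.0, 0.0, 0.001]
force: [-0.3, 0.0, 0.0]
width: 0.0876
grip_force: 0.0
```

```bash
python3 st.py .556 -.011 .023; python3 -c "
from h import *
t=optics.snapshot('top')[:,:,::-1];s=optics.snapshot('side')[:,:,::-1]
cv2.imwrite('pics/g1.png',np.hstack([cv2.resize(t[190:310,265:425],(400,300)),cv2.resize(s[170:320,250:450],(400,300))]))"
```

```text
3.1 [ 0.5575 -0.0113  0.0256] yang 91.5 z [ 0.002  0.    -1.   ] w 0.0876 [-0.3  0.   0. ] j [-0.47  0.33  0.51  1.91 -0.2   0.95  1.73]
tool delta [0.0015 0.0003 0.0026]
```

View pics/g1.png

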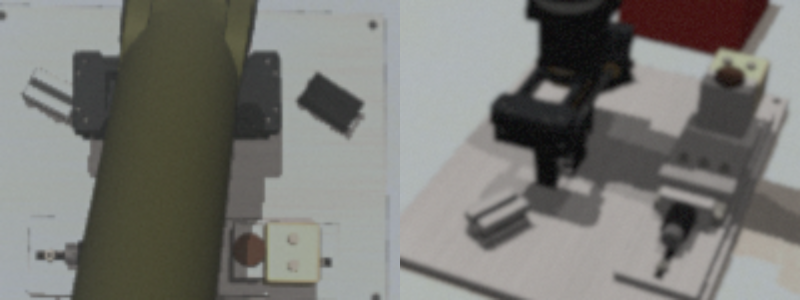

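The view shows the fingers straddling the short bar, clear of both the silver piece and the stage, with no contact force. I'll close and lift.

Request:
{"method": "move_arm", "body": {
  "commands": "255 0 0 0 0 0 0;255 0 0 0 0 0 0;255 0 0 0 0 0 0;255 0 0 0 0 0 0;255 0 0 0 0 0 0;255 0 0 0 0 0 0;255 0 0 0 0 0 0;255 0 0 0 0 0 0;255 0 0 0 0 0 0;255 0 0 0 0 0 0"
}}

```text
clock: 4.2
tcp_pos: [0.5566, -0.0113, 0.0245]
tcp_rot: [-0.013, 1.0, 0.0, 0.0]
force: [-0.1, -0.3, -0.8]
width: 0.0445
grip_force: 30.0
```

Request:
{"method": "move_arm", "body": {
  "commands": "255 0 0 -0.01 0 0 0;255 0 0 -0.025 0 0 0;255 0 0 -0.035 0 0 0;255 0 0 -0.035 0 0 0;255 0 0 -0.035 0 0 0;255 0 0 -0.03 0 0 0;255 0 0 0 0 0 0"
}}

```text
clock: 4.9
tcp_pos: [0.5595, -0.0116, 0.2001]
tcp_rot: [-0.013, 1.0, 0.001, 0.005]
force: [0.9, -0.4, -0.7]
width: 0.0437
grip_force: 30.0
```

Request:
{"method": "move_arm", "body": {
  "commands": "255 0.007 -0.0375 0 0 0 0;255 0.007 -0.0375 0 0 0 0;255 0.007 -0.0375 0 0 0 0;255 0.007 -0.0375 0 0 0 0;255 0.007 -0.0375 0 0 0 0;255 0.007 -0.0375 0 0 0 0;255 0.007 -0.0375 0 0 0 0;255 0.007 -0.0375 0 0 0 0;255 0.007 -0.0375 0 0 0 0;255 0.007 -0.0375 0 0 0 0;255 0 0 0 0 0 0;255 0 0 0 0 0 0"
}}

```text
clock: 6.1
tcp_pos: [0.4952, -0.3889, 0.1939]
tcp_rot: [-0.012, 1.0, 0.0, -0.001]
force: [-0.4, 0.2, -0.7]
width: 0.0441
grip_force: 30.0
```

```bash
python3 st.py .495 -.387 .055
```

```text
6.1 [ 0.4952 -0.3889  0.1939] yang 91.3 z [-0.001  0.    -1.   ] w 0.0441 [-0.4  0.2 -0.7] j [ 0.01  0.36  0.77  1.57 -0.26  1.32  2.41]
tool delta [0.     0.0018 0.1389]
```

Request:
{"method": "move_arm", "body": {
  "commands": "255 0 0.002 0.02 0 0 0;255 0 0 0.03 0 0 0;255 0 0 0.03 0 0 0;255 0 0 0.03 0 0 0;255 0 0 0.02 0 0 0;255 0 0 0.01 0 0 0;255 0 0 0 0 0 0;0 0 0 0 0 0 0;0 0 0 0 0 0 0;0 0 0 0 0 0 0;0 0 0 0 0 0 0;0 0 0 0 0 0 0"
}}

```text
clock: 7.3
tcp_pos: [0.4966, -0.3862, 0.055]
tcp_rot: [-0.013, 1.0, -0.0, 0.0]
force: [0.5, -0.5, -0.4]
width: 0.0763
grip_force: 0.0
```

Request:
{"method": "move_arm", "body": {
  "commands": "0 0 0 0 0 0 0;0 0 0 0 0 0 0;0 0 0 0 0 0 0;0 0 0 -0.02 0 0 0;0 0 0 -0.03 0 0 0;0 0 0 -0.03 0 0 0;0 0 0 -0.03 0 0 0;0 0 0 -0.03 0 0 0;0 0 0 0 0 0 0"
}}

```text
clock: 8.2
tcp_pos: [0.4981, -0.3881, 0.1993]
tcp_rot: [-0.013, 1.0, -0.002, 0.003]
force: [0.1, -1.2, 0.6]
width: 0.0873
grip_force: 0.0
```

```bash
python3 st.py .573 -.165 .16
```

```text
8.2 [ 0.4981 -0.3881  0.1993] yang 91.5 z [ 0.007 -0.004 -1.   ] w 0.0873 [ 0.1 -1.2  0.6] j [ 0.01  0.35  0.78  1.57 -0.25  1.32  2.41]
tool delta [-0.0804  0.2212  0.0389]
```

Request:
{"method": "move_arm", "body": {
  "commands": "0 -0.0134 0.0369 0 0 0 0;0 -0.0134 0.0369 0 0 0 0;0 -0.0134 0.0369 0 0 0 0;0 -0.0134 0.0369 0 0 0 0;0 -0.0134 0.0369 0 0 0 0;0 -0.0134 0.0369 0 0 0 0;0 0 0 0.02 0 0 6.9;0 0 0 0.02 0 0 6.9;0 0 0 0 0 0 6.9;0 0 0 0 0 0 6.9;0 0 0 0 0 0 6.9;0 0 0 0 0 0 0"
}}

```text
clock: 9.4
tcp_pos: [0.5704, -0.1625, 0.1536]
tcp_rot: [0.284, 0.959, -0.0, -0.001]
force: [0.1, 0.4, 0.8]
width: 0.087
grip_force: 0.0
```

```bash
python3 st.py .573 -.1655 .024
```

```text
9.4 [ 0.5704 -0.1625  0.1536] yang 57.0 z [-0.001 -0.    -1.   ] w 0.087 [0.1 0.4 0.8] j [-0.41  0.3   0.77  1.71 -0.22  1.22  1.41]
tool delta [-0.0039 -0.0011  0.1296]
```

Request:
{"method": "move_arm", "body": {
  "commands": "0 -0.003 -0.001 0.025 0 0 0;0 0 0 0.025 0 0 0;0 0 0 0.025 0 0 0;0 0 0 0.025 0 0 0;0 0 0 0.015 0 0 0;0 0 0 0.01 0 0 0;0 0 0 0.004 0 0 0;0 0 0 0 0 0 0;0 0 0 0 0 0 0"
}}

```text
clock: 10.3
tcp_pos: [0.5737, -0.1653, 0.0265]
tcp_rot: [0.284, 0.959, 0.0, 0.001]
force: [0.6, 0.2, -0.2]
width: 0.0873
grip_force: 0.0
```

```bash
python3 st.py .573 -.1655 .024; python3 -c "
from h import *
t=optics.snapshot('top')[:,:,::-1];s=optics.snapshot('side')[:,:,::-1]
cv2.imwrite('pics/g2.png',np.hstack([cv2.resize(t[190:310,375:535],(400,300)),cv2.resize(s[130:280,280:480],(400,300))]))"
```

```text
10.3 [ 0.5737 -0.1653  0.0265] yang 57.0 z [ 0.002 -0.    -1.   ] w 0.0873 [ 0.6  0.2 -0.2] j [-0.34  0.45  0.71  1.81 -0.35  1.    1.5 ]
tool delta [ 0.0005 -0.0005  0.0025]
```

View pics/g2.png

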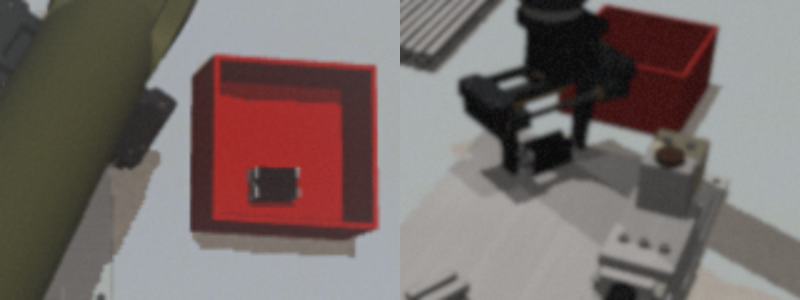

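The short bar lies in the near half of the bin, at about (275,185) in the crop. The fingers now straddle the long bar.

Request:
{"method": "move_arm", "body": {
  "commands": "255 0 0 0 0 0 0;255 0 0 0 0 0 0;255 0 0 0 0 0 0;255 0 0 0 0 0 0;255 0 0 0 0 0 0;255 0 0 0 0 0 0;255 0 0 0 0 0 0;255 0 0 0 0 0 0;255 0 0 0 0 0 0"
}}

```text
clock: 11.3
tcp_pos: [0.5729, -0.1651, 0.0256]
tcp_rot: [0.284, 0.959, 0.0, 0.0]
force: [-0.6, -0.4, 1.5]
width: 0.0598
grip_force: 30.0
```

Request:
{"method": "move_arm", "body": {
  "commands": "255 0 0 -0.01 0 0 0;255 0 0 -0.025 0 0 0;255 0 0 -0.035 0 0 0;255 0 0 -0.035 0 0 0;255 0 0 -0.035 0 0 0;255 0 0 -0.03 0 0 0;255 0 0 0 0 0 -6.9;255 0 0 0 0 0 -6.9;255 0 0 0 0 0 -6.9;255 0 0 0 0 0 -6.9;255 0 0 0 0 0 -4.4;255 0 0 0 0 0 0"
}}

```text
clock: 12.5
tcp_pos: [0.5728, -0.1652, 0.1961]
tcp_rot: [0.009, 1.0, 0.0, 0.0]
force: [-1.0, 0.5, 0.1]
width: 0.0596
grip_force: 30.0
```

```bash
python3 st.py .555 -.387 .06
```

```text
12.5 [ 0.5728 -0.1652  0.1961] yang 89.0 z [ 0.001  0.    -1.   ] w 0.0596 [-1.   0.5  0.1] j [-0.36  0.26  0.7   1.65 -0.17  1.3   1.93]
tool delta [ 0.014  -0.2221  0.136 ]
```

Request:
{"method": "move_arm", "body": {
  "commands": "255 0.0015 -0.037 0 0 0 0;255 0.0015 -0.037 0 0 0 0;255 0.0015 -0.037 0 0 0 0;255 0.0015 -0.037 0 0 0 0;255 0.0015 -0.037 0 0 0 0;255 0.0015 -0.037 0 0 0 0;255 0 0 0 0 0 0;255 0 0 0 0 0 0"
}}

```text
clock: 13.3
tcp_pos: [0.5592, -0.388, 0.1955]
tcp_rot: [0.011, 1.0, -0.0, -0.0]
force: [0.6, 0.5, -0.5]
width: 0.0597
grip_force: 30.0
```

```bash
python3 st.py .56 -.387 .06
```

```text
13.3 [ 0.5592 -0.388   0.1955] yang 88.8 z [-0.001 -0.    -1.   ] w 0.0597 [ 0.6  0.5 -0.5] j [ 0.03  0.48  0.75  1.43 -0.33  1.37  2.34]
tool delta [-0.0008  0.0011  0.1355]
```

Request:
{"method": "move_arm", "body": {
  "commands": "255 0 0.001 0.02 0 0 0;255 0 0 0.03 0 0 0;255 0 0 0.03 0 0 0;255 0 0 0.03 0 0 0;255 0 0 0.02 0 0 0;255 0 0 0.006 0 0 0;255 0 0 0 0 0 0;0 0 0 0 0 0 0;0 0 0 0 0 0 0;0 0 0 0 0 0 0;0 0 0 0 0 0 0;0 0 0 0 0 0 0"
}}

```text
clock: 14.5
tcp_pos: [0.5602, -0.386, 0.06]
tcp_rot: [0.009, 1.0, -0.0, 0.0]
force: [0.5, -0.0, -0.6]
width: 0.0854
grip_force: 0.0
```

Request:
{"method": "move_arm", "body": {
  "commands": "0 0 0 0 0 0 0;0 0 0 0 0 0 0;0 0 0 0 0 0 0;0 0 0 -0.02 0 0 0;0 0 0 -0.03 0 0 0;0 0 0 -0.04 0 0 0;0 0 0 -0.04 0 0 0;0 0 0.04 0 0 0 0;0 0 0.04 0 0 0 0;0 0 0.04 0 0 0 0;0 0 0.04 0 0 0 0;0 0 0 0 0 0 0"
}}

```text
clock: 15.7
tcp_pos: [0.5647, -0.2178, 0.1892]
tcp_rot: [0.004, 1.0, 0.003, 0.0]
force: [-0.2, 0.6, 0.1]
width: 0.0869
grip_force: 0.0
```

```bash
python3 st.py; python3 -c "
from h import *
t=optics.snapshot('top')[:,:,::-1]
cv2.imwrite('pics/e.png',cv2.resize(t[190:310,255:535],(800,343)))"
```

```text
15.7 [ 0.5647 -0.2178  0.1892] yang 89.6 z [ 0.     0.005 -1.   ] w 0.0869 [-0.2  0.6  0.1] j [-0.28  0.29  0.74  1.64 -0.21  1.29  2.06]
```

View pics/e.png

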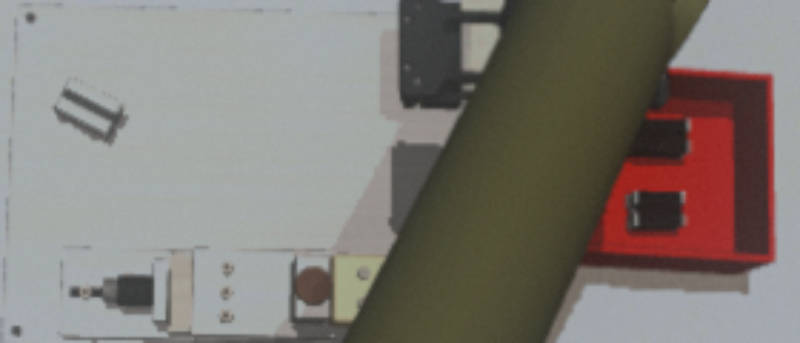

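Both black bars lie flat in the bin, at about (660,138) and (660,210) in the crop. The silver piece is unmoved at about (90,108), and the robot touches nothing.

```bash
python3 -c "
from plant import robot
print(robot.finish_job())"
```

```text
the job is handed in; nothing more can be done
None
```

Both black offcuts are in the red scrap bin, the silver piece is where it started, and I handed the job in at about 16 s; the hand-in gave no verdict.

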